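Run the lens carriage up to the flagged stop

ROBOT

A 7-joint arm with a two-finger parallel gripper is mounted at the origin on a cart in front of the work surface, level with it; the furniture and walls round the work are solid. World frame = base frame: x ahead of the robot, y to its left, z up, the work surface at z = 0. Lengths are in m, angles in rad, forces in N, time in s.
With the tool pointing down it reaches from about 0.4 to 0.85 m from the base axis. Payload 10.4 kg.
Tool frame: the origin (TCP) lies at the very end of the fingers, on their centre line; the grasp point (between the pads) lies 19 mm behind it (bot.grip_point_offset is the distance from the TCP to the grasp point, in m); z points along the fingers, y is the line along which they close (so a half turn about z gives the same grasp; the last joint's range is limited). The gripper opens to 87 mm and grips with 3 to 60 N. Pads are 19 mm wide; open, the fingers measure 117 mm over their backs; the gripper's body (75 mm by 190 mm) begins 51 mm behind the grasp point.
Start: joints at [-1.292, 0.332, -0.065, 1.46, 0.022, 1.35, -0.088], TCP at [0.186, 0.597, 0.223] pointing down, gripper open.
Joint ranges: [-2.6, 2.6], [-0.5, 2.12], [-1.47, 1.34], [0.16, 2.42], [-1.27, 4.41], [0.06, 2.06], [-2.6, 2.6]. Speed limits (rad/s): [2.22, 2.22, 2.79, 2.79, 3.14, 3.14, 3.14].

INTERFACE

Orientations are given as a unit quaternion [w, x, y, z].
In Python, from plant import bot, optics, order gives the robot as it stands.
- The arm moves only by the tool step_arm, never from a script. Its argument "plan" is a list of rows, each an object of numbers: "fingers": the closure, from -1 (fully open) to 1 (shut); "tx", "ty", "tz": the shift along the tool's x, y, z in units of 40 mm (1.0 is 40 mm); "twist": the turn about the tool's z in units of 6 degrees (1.0 is 6 degrees). In form: [{"fingers": .., "tx": .., "ty": .., "tz": .., "twist": ..}, ...]. A call has 1 to 20 rows; each row is the pose to reach, as a shift and turn from the pose commanded when the call began, along the tool's axes at that moment; what a row does not reach only later rows make up. A row lasts 1/10 s, in which the tool goes at most 50 mm and 8.59 degrees, less where a joint would pass 70% of its speed; a pose out of reach is approached as far as the arm can. A call with a gripper value outside its range is refused whole. The fingers move at their own pace and stop on an object; "squeeze" is the grip in N (left out, the last holds). Time passes only in rows, so rows that repeat a pose let the fingers close. It gives the time, the measured TCP pose, the force, the opening and the grip force at its end, in the units of the state.
- bot.state(): the state, without advancing time (a new reading comes with each control period).
- optics.capture(name): name is "scene" or "top" or "wrist"; returns a dict with "img" (384x512x3 uint8, red, green, blue), "camera_matrix" (3x3 intrinsics, pixels), "rvec" (rotation vector, rad) and "tvec" (3), from world to camera coordinates, as OpenCV has them; the wrist camera has in their place "T_tool_cam" (4x4, takes a point from camera to tool coordinates, whose origin is the TCP and whose axes are the flange's). Camera axes: x right, y down, z forward; pixel columns grow to the right and rows downward; lengths in m; the calibration is good to about 2 mm. A picture is of the moment at which its call begins: read the wrist's pose just before it. There is no depth.
- order.sign_off(): hands the job in; it is judged then, once.
Trained networks look in a picture, given as the dict that the camera call returned (one of the last four; its "shot" number tells which), for a name from the list of things; names that differ only in an ending like _2 or _b are one class to them, and where a whole thing is asked for, a point or a joint stands for the part that bears it (a point fixed in the world has none). Each returns a list of dicts, best first, with "conf" (0 to 1); they miss things now and then, are a little off and sometimes report something else, mostly with a low value. They report only what shows in the picture. A call takes as long as a camera call.
- optics.recognise(thing, picture): "bbox" ([left, top, right, bottom] in pixels, round what is visible of it).
The state is a dict: "clock": time; "joint_positions": joint angles; "dq": joint speeds; "effort": joint torques, N m; "position": TCP position; "tool_rot": TCP orientation; "force": force on the tool from outside, world axes, zero at the start; "moment": the same for the moment, N m; "grip_width": finger opening in m; "gripper_force": force on a finger pad.
Only numpy, scipy, OpenCV 4.12 (cv2) and the standard library are available. Lean on these libraries where they do the work, as an engineer would, in place of code of your own. Each camera call takes 0.05 s, during which the arm holds its last target. There are 200 camera calls.

TASK

Set the lens on the optical rail: with the fingertips press down the ribbed pad in the middle of the lens carriage to free its brake and, keeping it pressed, push the carriage along the rail until it meets the stop that carries the round flag; then lift off so that the pad springs up and the brake holds the carriage there, against the stop. Only press and push: do not pull the pad up, do not force the carriage along while its brake is on, do not touch the lens, and leave the things standing round the rail where they are, neither pushed nor picked up.

Things in the scene. Friction and masses are not known exactly. Their poses are not given: they have to be found in the camera images.
- rail: straight aluminium rail, fixed on the worktop: 460 mm long (its own y axis), base 50 mm wide (x), 30 mm high (z). Origin at the middle of its underside, on the worktop. Its pose and yaw (up to about 17 degrees either way; +y points roughly to the robot's left) vary. The carriage and both stops sit astride it, in line.
- lens_carriage (a joint): where the carriage stands along the rail, m: 0 at the rail's middle, growing toward the rail's +y. Grey carriage 120 mm long, 64 mm wide, the pad in its middle and a solid boss at each end, 26 mm long, top 70 mm above the worktop. Pad up: its brake holds it with about 20 N of friction. Pad down: it slides with under 2 N plus 6 N per m/s.
- thumb_pad (a joint): how far the pad is pressed down, m: about 0 when up, 0.008 at its lower stop. The brake eases as the pad goes down and is quite free from 0.004. It yields to any press: about 8 N holds it at 0.003, about 9 N at 0.008; it springs up by itself when left.
- pad_top (a point): centre of the pad's top, over the rail's axis at the middle of the carriage (whose end faces are 60 mm away along the rail). The pad is a black ribbed plate, 60 mm along the rail, 46 mm wide; its top is 58 mm above the worktop when up, 50 mm fully down. There are 68 mm between the two bosses: a fingertip drags the pad by friction, or slides until it pushes the boss ahead. The other two sides are open.
- lens_centre (a point): round lens in a dark ring, 48 mm across and 8 mm thick, upright on an arm of the carriage, 90 mm from the pad's centre on the rail's +x side (away from the robot). The point is the lens centre, 78 mm above the worktop; the ring's top is 102 mm up. Rides with the carriage; not to be touched.
- flagged_stop_top (a point): the stop to go to, at either end of the rail: fixed grey block astride the rail, 24 mm along it, 64 mm wide, top 56 mm above the worktop, with a tilted round disc (30 mm) on a pin above it, up to 95 mm. The point is the middle of the block's top, over the rail's axis; the carriage meets the block when pad centre and this point are 72 mm apart along the rail.
- plain_stop_top (a point): the other stop: the same block without the disc, at the rail's other end; point as for the flagged stop. Not the one wanted. Fixed.
- dropper: loose dropper bottle, 30 mm across, 86 mm high, standing in front of the rail; origin at its foot. Leave it.
- pen: loose marker pen lying in front of the rail, 136 x 17 mm, 18 mm high; origin under its middle. Leave it.
- beaker_left: loose small beaker, 62 mm across, 81 mm high, behind the rail's +y end; origin at its foot. Leave it.
- beaker_right: loose small beaker, 60 mm across, 82 mm high, behind the rail's -y end; origin at its foot. Leave it.
- notebook: loose notebook lying to the left, 210 x 152 x 14 mm; origin under its middle. Leave it.
- desk_calculator: loose calculator lying to the right, 192 x 166 x 27 mm; origin under its middle. Leave it.

How it is judged:
By the outcome, as a careful person would: the job done as asked, in the order asked, and still so for the second after the job is handed in, with the robot touching nothing.
It also fails if it takes over 38 s, if anything falls off the work surface, if the arm or the gripper's body presses on something with over 40 N, if the wrist force passes 120 N, or if a joint passes its speed limit or range.

## Working session

There is one attempt and no reset: what is moved stays moved. The work goes in short steps, Python scripts to look and compute and a tool call to move; the robot and the scene stay as the last step left them, time stands still between calls to the robot, and variables do not carry over. Pictures are saved under pics/ and viewed, at most 10 in all, crops included, and the job is handed in when it is done.

Besides the shell and the picture viewer there is one more tool, called after "Call:" by a JSON object that holds its "fn" and its "kwargs". step_arm: Moves the arm, as the interface text tells. Its arguments: {"type":"object","properties":{"plan":{"type":"array","items":{"type":"object","properties":{"fingers":{"type":"number"},"tx":{"type":"number"},"ty":{"type":"number"},"tz":{"type":"number"},"twist":{"type":"number"}}}},"squeeze":{"type":"number"}},"required":["plan"]}

```bash
mkdir -p pics; ls
python3 - <<'E'
from plant import bot, optics
import cv2
s=bot.state();print(s['clock'],s['position'],s['tool_rot'],s['grip_width'])
for n in ['top','scene']:
    p=optics.capture(n);cv2.imwrite(f'pics/{n}1.png',p['img'][:,:,::-1])
    print(n,p['camera_matrix'],p['rvec'],p['tvec'])
    for t in ['rail','lens_carriage','thumb_pad','pad_top','lens_centre','flagged_stop_top','plain_stop_top','dropper','pen','beaker_left','beaker_right']:
        try:
            print(t,[([round(float(v)) for v in r['bbox']],round(r['conf'],2)) for r in optics.recognise(t,p)][:3])
        except Exception as e: print(t,e)
print(bot.state()['clock'])
E
```

```text
pics
0.0 [0.18563507 0.59638482 0.22171912] [-7.94477945e-05  1.50294722e-01  9.88640971e-01 -7.21450713e-04] 0.08685926250264517
top [[446.48012383   0.         245.83850169]
 [  0.         446.48012383 189.03546268]
 [  0.           0.           1.        ]] [ 2.11294126 -2.08113943  0.24488007] [-0.02641717  0.55562419  1.55441076]
rail [([184, 174, 309, 223], 0.9)]
lens_carriage [([224, 169, 264, 215], 0.79), ([180, 171, 195, 192], 0.54)]
thumb_pad [([233, 196, 253, 204], 0.67)]
pad_top [([233, 192, 254, 207], 0.78)]
lens_centre [([229, 172, 260, 212], 0.81)]
flagged_stop_top [([197, 202, 208, 226], 0.46), ([279, 180, 291, 202], 0.42)]
plain_stop_top [([278, 181, 292, 202], 0.43)]
dropper [([217, 232, 225, 240], 0.6)]
pen [([220, 232, 227, 239], 0.65), ([259, 217, 290, 226], 0.63)]
beaker_left [([177, 171, 196, 192], 0.55)]
beaker_right [([292, 148, 308, 167], 0.65), ([81, 194, 136, 257], 0.4)]
scene [[481.56130051   0.         254.29096189]
 [  0.         481.56130051 189.78987832]
 [  0.           0.           1.        ]] [ 2.30288582 -0.52763203  0.19751264] [-0.48062837  0.22719193  1.6390835 ]
rail [([238, 177, 279, 220], 0.67), ([213, 172, 302, 249], 0.57), ([216, 168, 235, 187], 0.43)]
lens_carriage [([236, 173, 276, 219], 0.75), ([212, 170, 305, 251], 0.63)]
thumb_pad [([244, 191, 258, 204], 0.68)]
pad_top [([245, 194, 263, 205], 0.67), ([213, 170, 236, 187], 0.2)]
lens_centre [([236, 177, 277, 220], 0.55), ([286, 290, 352, 343], 0.4)]
flagged_stop_top [([213, 168, 235, 189], 0.46)]
plain_stop_top []
dropper [([212, 188, 218, 210], 0.51)]
pen [([242, 222, 262, 249], 0.68)]
beaker_left [([240, 149, 250, 173], 0.84)]
beaker_right [([315, 208, 326, 236], 0.84), ([212, 168, 304, 249], 0.52)]
1.2
```

Run:
```python
import cv2
a=cv2.imread('pics/top1.png')[135:255,165:325];b=cv2.imread('pics/scene1.png')[140:260,195:335]
cv2.imwrite('pics/c1.png',cv2.resize(a,None,fx=5,fy=5,interpolation=cv2.INTER_CUBIC))
cv2.imwrite('pics/c2.png',cv2.resize(b,None,fx=5,fy=5,interpolation=cv2.INTER_CUBIC))
```

```text
(no output)
```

View pics/c1.png

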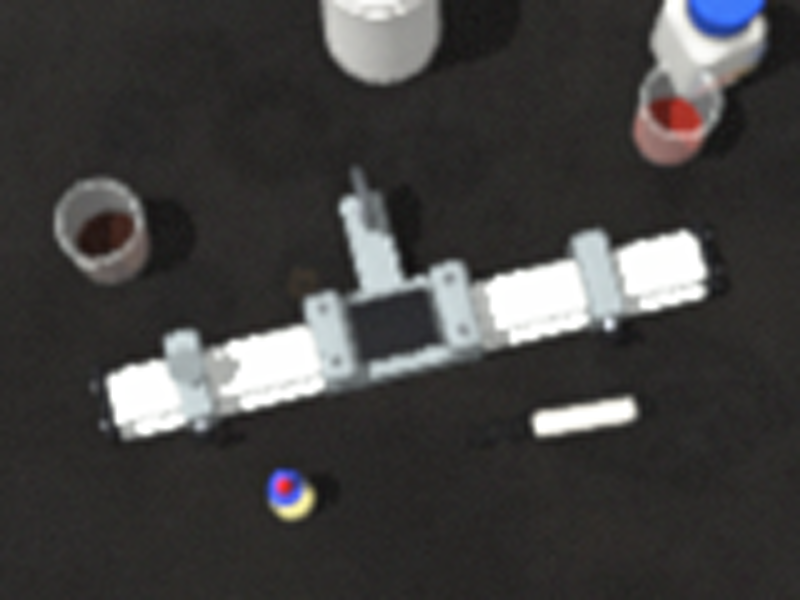

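View pics/c2.png

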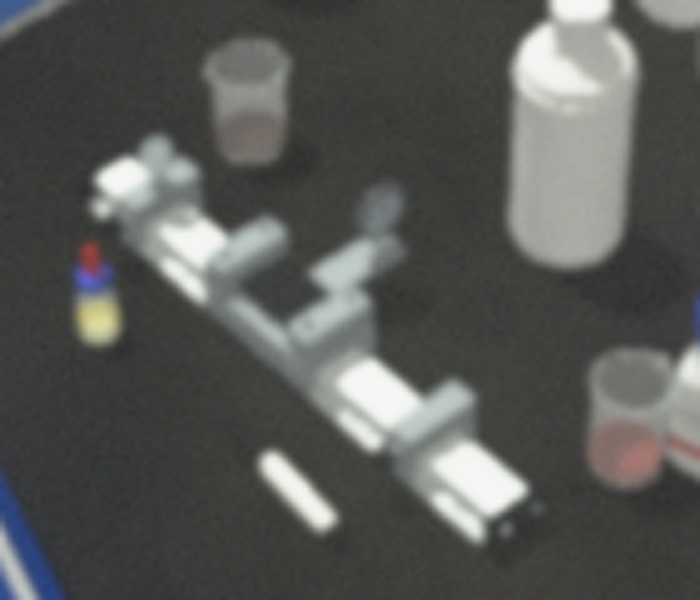

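The first crop (top) shows the rail with the pad at about crop (393,325). The left stop, at (190,372), has a disc beside it, and the right stop, at (597,275), is plain. The scene crop confirms the disc on the far-left stop at (155,150).

```bash
cat > h.py <<'E'
import numpy as np, cv2
def back(p,uv,z):
    R=cv2.Rodrigues(np.array(p['rvec']))[0];t=np.array(p['tvec']).ravel()
    d=R.T@np.linalg.inv(p['camera_matrix'])@np.array([*uv,1.]);c=-R.T@t
    return c+d*(z-c[2])/d[2]
def proj(p,X):
    return cv2.projectPoints(np.array(X,float).reshape(-1,3),np.array(p['rvec']),np.array(p['tvec']),p['camera_matrix'],None)[0].reshape(-1,2)
E
python3 - <<'E'
from h import *
from plant import optics
p=optics.capture('top');q=optics.capture('scene')
f=lambda c:(165-.4+c[0]/5,135-.4+c[1]/5)
g=lambda c:(195-.4+c[0]/5,140-.4+c[1]/5)
P={}
for n,c,z in [('pad',(394,325),.058),('b1',(324,337),.07),('b2',(455,305),.07),('Lstop',(190,372),.056),('Rstop',(596,275),.056),('drop',(286,485),.086),('pen',(585,417),.018),('railL',(113,398),.03),('railR',(698,264),.03),('bL',(100,222),.081),('bR',(682,92),.082)]:
    P[n]=back(p,f(c),z);print(n,P[n].round(4), (5*(proj(q,P[n])[0]-[194.6,139.6])).round())
print('wide', back(p,f((372,90)),0).round(3))
a=P['b1']-P['b2'];print(np.linalg.norm(a),np.degrees(np.arctan2(a[1],a[0])),(P['b1']+P['b2'])/2)
a=P['Lstop']-P['Rstop'];print(np.linalg.norm(a),np.degrees(np.arctan2(a[1],a[0])))
a=P['railL']-P['railR'];print(np.linalg.norm(a),np.degrees(np.arctan2(a[1],a[0])))
print(P['Lstop']-P['pad'],np.linalg.norm(P['Lstop']-P['pad']))
E
```

```text
pad [ 0.5182 -0.0097  0.058 ] [285. 292.]
b1 [0.5061 0.0403 0.07  ] [241. 242.]
b2 [ 0.531  -0.0535  0.07  ] [328. 314.]
Lstop [0.4817 0.137  0.056 ] [160. 185.]
Rstop [ 0.5581 -0.1565  0.056 ] [428. 413.]
drop [0.3966 0.0638 0.086 ] [ 89. 253.]
pen [ 0.4597 -0.1511  0.018 ] [297. 491.]
railL [0.4664 0.1952 0.03  ] [114. 170.]
railR [ 0.5739 -0.2344  0.03  ] [501. 508.]
bL [0.5861 0.2036 0.081 ] [247.  69.]
bR [ 0.6906 -0.2178  0.082 ] [643. 384.]
wide [0.715 0.011 0.   ]
0.09711966548685365 104.90313553126916 [ 0.51855002 -0.00661832  0.07      ]
0.30324284976426175 104.6022865908222
0.44287119656689655 104.0417552064516
[-0.03649861  0.14672066 -0.002     ] 0.15120548947637316
```

Call:
{"fn": "step_arm", "kwargs": {"plan": [{"fingers": 1,"tx": -12.43,"ty": -11.97,"tz": 0,"twist": -5.3},{"fingers": 1,"tx": -12.43,"ty": -11.97,"tz": 0,"twist": -5.3},{"fingers": 1,"tx": -12.43,"ty": -11.97,"tz": 0,"twist": -5.3},{"fingers": 1,"tx": -12.43,"ty": -11.97,"tz": 0,"twist": -5.3},{"fingers": 1,"tx": -12.43,"ty": -11.97,"tz": 0,"twist": -5.3},{"fingers": 1,"tx": -12.43,"ty": -11.97,"tz": 0,"twist": -5.3},{"fingers": 1,"tx": -12.43,"ty": -11.97,"tz": 0,"twist": -5.3},{"fingers": 1,"tx": -12.43,"ty": -11.97,"tz": 0,"twist": -5.3},{"fingers": 1,"tx": -12.43,"ty": -11.97,"tz": 0,"twist": -5.3},{"fingers": 1,"tx": -12.43,"ty": -11.97,"tz": 0,"twist": -5.3},{"fingers": 1,"tx": -12.43,"ty": -11.97,"tz": 0,"twist": -5.3},{"fingers": 1,"tx": -12.43,"ty": -11.97,"tz": 0,"twist": -5.3},{"fingers": 1,"tx": -12.43,"ty": -11.97,"tz": 0,"twist": -5.3},{"fingers": 1,"tx": -12.43,"ty": -11.97,"tz": 0,"twist": -5.3},{"fingers": 1,"tx": -12.43,"ty": -11.97,"tz": 0,"twist": -5.3},{"fingers": 1,"tx": -12.43,"ty": -11.97,"tz": 0,"twist": -5.3},{"fingers": 1,"tx": -12.43,"ty": -11.97,"tz": 0,"twist": -5.3},{"fingers": 1,"tx": -12.43,"ty": -11.97,"tz": 0,"twist": -5.3}], "squeeze": 10}}

```text
clock: 3.1
position: [0.5179, -0.0068, 0.2226]
tool_rot: [0.0, -0.127, 0.992, 0.0]
force: [0.8, -0.7, 0.0]
grip_width: 0.0005
gripper_force: 0.0
```

Run:
```python
from h import *
from plant import optics,bot
from scipy.spatial.transform import Rotation as Ro
s=bot.state();p=optics.capture('wrist');print(p['T_tool_cam'],s['position'],s['tool_rot'],s['force'])
w,x,y,z=s['tool_rot'];T=np.eye(4);T[:3,:3]=Ro.from_quat([x,y,z,w]).as_matrix();T[:3,3]=s['position']
W=np.linalg.inv(T@p['T_tool_cam']);p['rvec']=cv2.Rodrigues(W[:3,:3])[0];p['tvec']=W[:3,3]
for t in ['pad_top','flagged_stop_top','plain_stop_top']:
    for r in optics.recognise(t,p)[:2]:
        b=r['bbox'];print(t,np.round(b),round(r['conf'],2),back(p,((b[0]+b[2])/2,(b[1]+b[3])/2),.057).round(4))
im=p['img'][:,:,::-1].copy();cv2.imwrite('pics/w1.png',im)
np.savez('w1.npz',K=p['camera_matrix'],r=p['rvec'],t=p['tvec'])
d=np.array([-.25,.968,0]);e=np.array([.968,.25,0]);c=np.array([.5182,-.0085,0])
for v in [c+[0,0,.058]]+[c+a*.034*d+b*.023*e+[0,0,.058] for a in(-1,1) for b in(-1,1)]+[c+.151*d+[0,0,.056]]:
    cv2.circle(im,tuple(int(k) for k in proj(p,v)[0]),3,(0,255,0),1)
cv2.imwrite('pics/w1m.png',im)
```

```text
[[ 2.64562228e-04 -9.54318205e-01 -2.98792056e-01  8.35747901e-02]
 [ 9.99999837e-01  4.03493755e-04 -4.03288002e-04 -9.15921767e-04]
 [ 5.05425811e-04 -2.98791901e-01  9.54318157e-01 -1.62324003e-01]
 [ 0.00000000e+00  0.00000000e+00  0.00000000e+00  1.00000000e+00]] [ 0.51789477 -0.00676572  0.22257687] [ 3.56748486e-05 -1.27389005e-01  9.91852787e-01  2.99052124e-04] [ 0.80705685 -0.67139389  0.03719085]
pad_top [228. 157. 281. 197.] 0.56 [ 0.5177 -0.0106  0.057 ]
flagged_stop_top [369. 131. 425. 204.] 0.61 [0.4687 0.1354 0.057 ]
plain_stop_top [ 99. 128. 142. 206.] 0.94 [ 0.5435 -0.1526  0.057 ]
```

View pics/w1m.png

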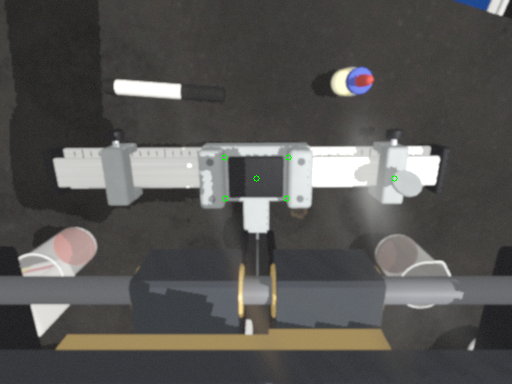

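The wrist view puts the pad at (256,177), as predicted. The disc at (406,183) sits on the stop at (390,173), so the flagged stop is the +y one. The rail runs along the image rows, which is tool y. I'll go straight down.

Call:
{"fn": "step_arm", "kwargs": {"plan": [{"fingers": 1,"tx": 0,"ty": 0,"tz": 1.0,"twist": 0},{"fingers": 1,"tx": 0,"ty": 0,"tz": 2.0,"twist": 0},{"fingers": 1,"tx": 0,"ty": 0,"tz": 3.0,"twist": 0},{"fingers": 1,"tx": 0,"ty": 0,"tz": 3.6,"twist": 0},{"fingers": 1,"tx": 0,"ty": 0,"tz": 3.9,"twist": 0},{"fingers": 1,"tx": 0,"ty": 0,"tz": 3.9,"twist": 0},{"fingers": 1,"tx": 0,"ty": 0,"tz": 3.9,"twist": 0}]}}

```text
clock: 4.0
position: [0.519, -0.0081, 0.0677]
tool_rot: [0.001, -0.126, 0.992, 0.0]
force: [-0.3, 0.8, 0.9]
grip_width: 0.0007
gripper_force: 0.0
```

Run:
```python
from plant import optics,bot
import cv2
s=bot.state();print(s['position'],s['force'])
a=optics.capture('wrist')['img'][:,:,::-1]
b=optics.capture('scene')['img'][140:260,195:335,::-1]
cv2.imwrite('pics/d.png',cv2.hconcat([cv2.resize(a[100:388],(400,300)),cv2.resize(b,(350,300),interpolation=cv2.INTER_CUBIC)]))
```

```text
[ 0.51897903 -0.00806583  0.06766907] [-0.28450252  0.7674718   0.89532368]
```

View pics/d.png

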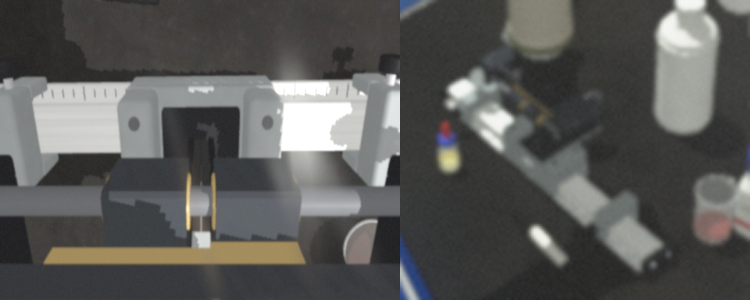

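The fingertips are centred between the bosses, over the pad. Now I'll press.

Call:
{"fn": "step_arm", "kwargs": {"plan": [{"fingers": 1,"tx": 0,"ty": 0,"tz": 0.1,"twist": 0},{"fingers": 1,"tx": 0,"ty": 0,"tz": 0.2,"twist": 0},{"fingers": 1,"tx": 0,"ty": 0,"tz": 0.3,"twist": 0},{"fingers": 1,"tx": 0,"ty": 0,"tz": 0.36,"twist": 0},{"fingers": 1,"tx": 0,"ty": 0,"tz": 0.4,"twist": 0},{"fingers": 1,"tx": 0,"ty": 0,"tz": 0.4,"twist": 0},{"fingers": 1,"tx": 0,"ty": 0,"tz": 0.4,"twist": 0}]}}

```text
clock: 4.8
position: [0.5187, -0.008, 0.0512]
tool_rot: [0.0, -0.126, 0.992, 0.0]
force: [-1.8, 1.0, 9.9]
grip_width: 0.0004
gripper_force: 4.8
```

Call:
{"fn": "step_arm", "kwargs": {"plan": [{"fingers": 1,"tx": 0,"ty": 0.03,"tz": 0.01,"twist": 0},{"fingers": 1,"tx": 0,"ty": 0.08,"tz": 0.01,"twist": 0},{"fingers": 1,"tx": 0,"ty": 0.14,"tz": 0.01,"twist": 0},{"fingers": 1,"tx": 0,"ty": 0.2,"tz": 0.01,"twist": 0},{"fingers": 1,"tx": 0,"ty": 0.26,"tz": 0.01,"twist": 0},{"fingers": 1,"tx": 0,"ty": 0.32,"tz": 0.01,"twist": 0},{"fingers": 1,"tx": 0,"ty": 0.38,"tz": 0.01,"twist": 0},{"fingers": 1,"tx": 0,"ty": 0.44,"tz": 0.01,"twist": 0},{"fingers": 1,"tx": 0,"ty": 0.5,"tz": 0.01,"twist": 0},{"fingers": 1,"tx": 0,"ty": 0.56,"tz": 0.01,"twist": 0},{"fingers": 1,"tx": 0,"ty": 0.62,"tz": 0.01,"twist": 0},{"fingers": 1,"tx": 0,"ty": 0.68,"tz": 0.01,"twist": 0},{"fingers": 1,"tx": 0,"ty": 0.74,"tz": 0.01,"twist": 0},{"fingers": 1,"tx": 0,"ty": 0.8,"tz": 0.01,"twist": 0}]}}

```text
clock: 6.2
position: [0.5106, 0.0224, 0.0508]
tool_rot: [0.0, -0.126, 0.992, -0.0]
force: [-2.3, -2.9, 10.2]
grip_width: 0.0005
gripper_force: 4.9
```

Run:
```python
from plant import optics,bot
import cv2
s=bot.state();print(s['position'],s['force'])
a=optics.capture('wrist')['img'][:,:,::-1]
cv2.imwrite('pics/e.png',a)
```

```text
[0.51058425 0.02243272 0.05076604] [-2.30241767 -2.89500149 10.18731719]
```

View pics/e.png

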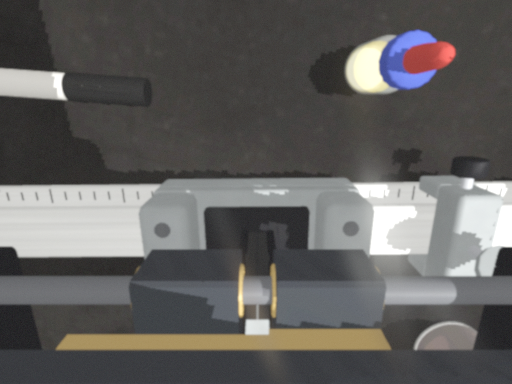

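The carriage is riding with the fingertips: the pad is still centred at about (257,225), and the gap to the stop is about 40 mm. I'll keep pushing.

Call:
{"fn": "step_arm", "kwargs": {"plan": [{"fingers": 1,"tx": 0,"ty": 0.06,"tz": 0.01,"twist": 0},{"fingers": 1,"tx": 0,"ty": 0.12,"tz": 0.01,"twist": 0},{"fingers": 1,"tx": 0,"ty": 0.18,"tz": 0.01,"twist": 0},{"fingers": 1,"tx": 0,"ty": 0.24,"tz": 0.01,"twist": 0},{"fingers": 1,"tx": 0,"ty": 0.3,"tz": 0.01,"twist": 0},{"fingers": 1,"tx": 0,"ty": 0.36,"tz": 0.01,"twist": 0},{"fingers": 1,"tx": 0,"ty": 0.42,"tz": 0.01,"twist": 0},{"fingers": 1,"tx": 0,"ty": 0.48,"tz": 0.01,"twist": 0},{"fingers": 1,"tx": 0,"ty": 0.54,"tz": 0.01,"twist": 0},{"fingers": 1,"tx": 0,"ty": 0.6,"tz": 0.01,"twist": 0},{"fingers": 1,"tx": 0,"ty": 0.66,"tz": 0.01,"twist": 0},{"fingers": 1,"tx": 0,"ty": 0.72,"tz": 0.01,"twist": 0},{"fingers": 1,"tx": 0,"ty": 0.78,"tz": 0.01,"twist": 0},{"fingers": 1,"tx": 0,"ty": 0.84,"tz": 0.01,"twist": 0}]}}

```text
clock: 7.65
position: [0.5019, 0.0549, 0.0504]
tool_rot: [0.0, -0.126, 0.992, -0.0]
force: [-3.6, -3.2, 11.7]
grip_width: 0.0006
gripper_force: 5.9
```

Call:
{"fn": "step_arm", "kwargs": {"plan": [{"fingers": 1,"tx": 0,"ty": 0.04,"tz": 0,"twist": 0},{"fingers": 1,"tx": 0,"ty": 0.08,"tz": 0,"twist": 0},{"fingers": 1,"tx": 0,"ty": 0.12,"tz": 0,"twist": 0},{"fingers": 1,"tx": 0,"ty": 0.16,"tz": 0,"twist": 0},{"fingers": 1,"tx": 0,"ty": 0.2,"tz": 0,"twist": 0},{"fingers": 1,"tx": 0,"ty": 0.24,"tz": 0,"twist": 0},{"fingers": 1,"tx": 0,"ty": 0.28,"tz": 0,"twist": 0},{"fingers": 1,"tx": 0,"ty": 0.32,"tz": 0,"twist": 0}]}}

```text
clock: 8.45
position: [0.4986, 0.0673, 0.0504]
tool_rot: [-0.0, -0.126, 0.992, -0.0]
force: [-4.6, -1.9, 11.8]
grip_width: 0.0002
gripper_force: 6.2
```

Run:
```python
from plant import optics,bot
import cv2
s=bot.state();print(s['position'],s['force'])
a=optics.capture('wrist')['img'][:,:,::-1]
cv2.imwrite('pics/f.png',a)
```

```text
[0.49863816 0.06729558 0.05038338] [-4.56105413 -1.91644322 11.83309495]
```

View pics/f.png

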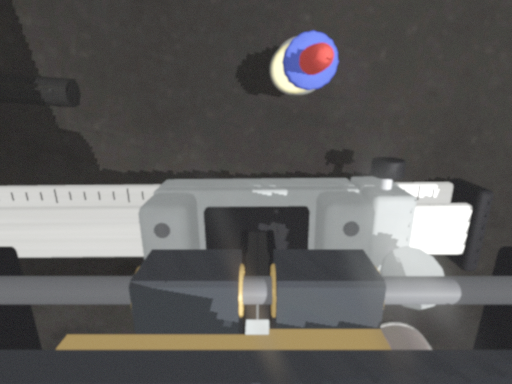

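The gap is almost closed and the fingertips haven't slipped. I'll push on until the force shows firm contact.

Call:
{"fn": "step_arm", "kwargs": {"plan": [{"fingers": 1,"tx": 0,"ty": 0.04,"tz": 0,"twist": 0},{"fingers": 1,"tx": 0,"ty": 0.08,"tz": 0,"twist": 0},{"fingers": 1,"tx": 0,"ty": 0.12,"tz": 0,"twist": 0},{"fingers": 1,"tx": 0,"ty": 0.16,"tz": 0,"twist": 0},{"fingers": 1,"tx": 0,"ty": 0.2,"tz": 0,"twist": 0},{"fingers": 1,"tx": 0,"ty": 0.24,"tz": 0,"twist": 0},{"fingers": 1,"tx": 0,"ty": 0.24,"tz": 0,"twist": 0}]}}

```text
clock: 9.2
position: [0.4975, 0.0755, 0.0506]
tool_rot: [0.001, -0.126, 0.992, -0.001]
force: [0.8, -5.6, 9.0]
grip_width: 0.0003
gripper_force: 4.9
```

Run:
```python
from plant import optics,bot
import cv2
s=bot.state();print(s['position'],s['force'])
a=optics.capture('wrist')['img'][:,:,::-1]
cv2.imwrite('pics/g.png',a)
```

```text
[0.4974661  0.07553105 0.05063458] [ 0.82986177 -5.63709505  9.03106486]
```

View pics/g.png

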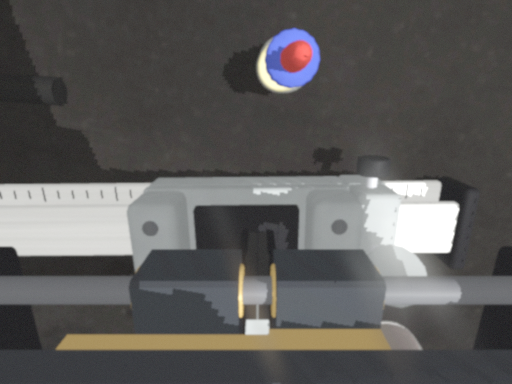

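The fingertips have slipped about 6 mm over the pad, whose edges moved from 205–308 to 194–298. The lateral force has risen too, so the carriage is against the stop. I'll lift straight up.

Call:
{"fn": "step_arm", "kwargs": {"plan": [{"fingers": 1,"tx": 0,"ty": 0.02,"tz": -0.06,"twist": 0},{"fingers": 1,"tx": 0,"ty": 0.02,"tz": -0.14,"twist": 0},{"fingers": 1,"tx": 0,"ty": 0.02,"tz": -0.25,"twist": 0},{"fingers": 1,"tx": 0,"ty": 0.02,"tz": -0.6,"twist": 0},{"fingers": 1,"tx": 0,"ty": 0.02,"tz": -1.4,"twist": 0},{"fingers": 1,"tx": 0,"ty": 0.02,"tz": -2.4,"twist": 0},{"fingers": 1,"tx": 0,"ty": 0.02,"tz": -3.4,"twist": 0},{"fingers": 1,"tx": 0,"ty": 0.02,"tz": -3.4,"twist": 0},{"fingers": 1,"tx": 0,"ty": 0.02,"tz": -3.4,"twist": 0}]}}

```text
clock: 10.15
position: [0.4962, 0.0782, 0.1867]
tool_rot: [0.001, -0.126, 0.992, 0.001]
force: [-0.4, 0.3, -0.6]
grip_width: 0.0002
gripper_force: 0.0
```

Run:
```python
from plant import optics,bot
import cv2
s=bot.state();print(s['clock'],s['position'],s['force'])
a=optics.capture('wrist')['img'][:,:,::-1]
cv2.imwrite('pics/k.png',cv2.resize(a[110:260,150:450],None,fx=2.6,fy=2.6,interpolation=cv2.INTER_CUBIC))
```

```text
10.15 [0.49618966 0.07819351 0.18672834] [-0.38673069  0.25277828 -0.58702479]
```

View pics/k.png

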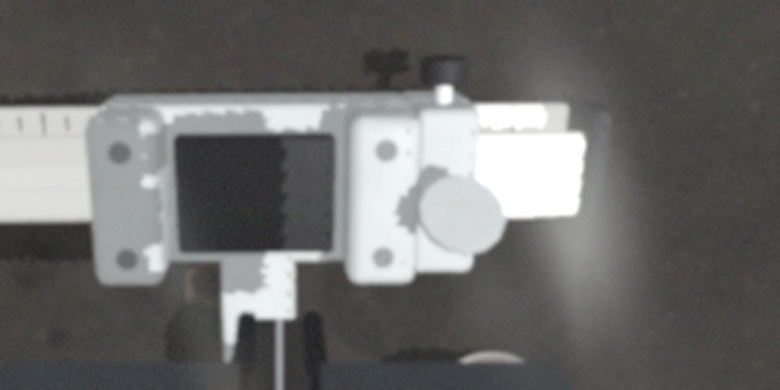

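The carriage boss butts against the flagged stop at (415,190) with no gap, the pad is up and the arm is clear.

```bash
python3 -c "
from plant import order
print(order.sign_off())"
```

```text
the job is handed in; nothing more can be done
None
```

The lens carriage is against the flagged stop, at the rail's +y end, with the pad released and the arm clear; I handed the job in at about 10 s of the 38 s, and the hand-in gave no verdict back.

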